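# Lock a stock holder arm into the slotted upright

### The arm

A 6-joint arm with a two-finger parallel gripper is mounted at the origin on a cart in front of the work surface, level with it; the furniture and walls round the work are solid. World frame = base frame: x ahead of the robot, y to its left, z up, the work surface at z = 0. Lengths are in mm, angles in rad, forces in N, time in s.
With the tool pointing down it reaches from about 275 to 750 mm from the base axis. Payload 10.2 kg.
Tool frame: the origin (TCP) lies on the front face of the gripper's body, between the roots of the fingers; the fingertips stand 73 mm ahead of it and the grasp point (between the pads) lies 54 mm ahead of it; z points along the fingers, y is the line along which they close (so a half turn about z gives the same grasp; the last joint's range is limited). The gripper opens to 85 mm and grips with 20 to 120 N. Pads are 22 mm wide; open, the fingers measure 114 mm over their backs; the gripper's body (76 mm by 85 mm) begins 54 mm behind the grasp point. The pads swing forward as they close: fully open they stand 13 mm farther back than shut.
Start: joints at [1.127, 0.313, 1.498, -0, 1.331, -0.223], TCP at [114.993, 512.258, 303.894] pointing down, gripper open.
Joint ranges: [-2.94, 2.94], [-0.97, 2.17], [0.19, 2.56], [-1.23, 4.37], [0.02, 3.11], [-2.88, 2.88]. Speed limits (rad/s): [2.39, 2.39, 3.01, 3.14, 3.14, 3.14].

### API

Orientations are given as a unit quaternion [w, x, y, z].
In Python, from rig import * gives the robot as it stands.
- The arm moves only by the tool step_arm, never from a script. Its argument "plan" is a list of rows, each an object with "offset": the shift along the tool's x, y, z in cm, a list of three; "rot": the turn, a rotation vector about the tool's x, y, z in degrees, a list of three; "gripper": the finger opening in cm, from 0 to 8.54. In form: [{"offset": [x, y, z], "rot": [wx, wy, wz], "gripper": gripper}, ...]. A call has 1 to 12 rows; each row is the pose to reach, as a shift and turn from the pose commanded when the call began, along the tool's axes at that moment; what a row does not reach only later rows make up. A row lasts 1/10 s, in which the tool goes at most 50 mm and 8.59 degrees, less where a joint would pass 70% of its speed; a pose out of reach is approached as far as the arm can. A call with a gripper value outside its range is refused whole. The fingers move at their own pace and stop on an object; "squeeze" is the grip in N (left out, the last holds). Time passes only in rows, so rows that repeat a pose let the fingers close. It gives the time, the measured TCP pose, the force, the opening and the grip force at its end, in the units of the state.
- sense(): the state, without advancing time (a new reading comes with each control period).
- capture(name): name is "side" or "top"; returns a dict with "color" (384x512x3 uint8, red, green, blue), "depth" (384x512 float32, mm along the optical axis (not along the pixel's ray), 0 where there is no reading), "vertical_fov" (degrees; the focal length in pixels is half the picture's height over the tangent of half this angle, whatever the lens; pixels are square), "cx", "cy" (the principal point, pixels), "k1" (the pictures are not rectified: a ray, as slopes to the right and down, at radius r is drawn at 1 + k1 r^2 times it, then the intrinsics apply), "rvec" (rotation vector, rad) and "tvec" (3), from world to camera coordinates, as OpenCV has them. Camera axes: x right, y down, z forward; pixel columns grow to the right and rows downward; lengths in mm; the calibration is good to about 2 mm. A picture is of the moment at which its call begins.
- finish_job(): hands the job in; it is judged then, once.
The state is a dict: "time_s": time; "joints": joint angles; "dq": joint speeds; "tau": joint torques, N m; "eef_pos": TCP position; "ee_rot": TCP orientation; "force": force on the tool from outside, world axes, zero at the start; "wrist_torque": the same for the moment, N m; "grip_width": opening from 0.0 (shut) to 1.0 (fully open); "grip_force": force on a finger pad.
Only numpy, scipy, OpenCV 4.12 (cv2) and the standard library are available. Lean on these libraries where they do the work, as an engineer would, in place of code of your own. Each camera call takes 0.05 s, during which the arm holds its last target. There are 200 camera calls.

### The job

Hang the loose steel stock holder on the slotted upright: put both its tabs through the two slots, then push it straight down until it is home and the spring catch has snapped out over the bar at the foot of its back plate, and let go. The height of the slotted face is only roughly known, so feel for the slots and press gently, with no more than about 40 N. Leave the other things on the bench where they are.

Things in the scene. Friction and masses are not known exactly. Their poses are not given: they have to be found in the camera images.
- stand: Slotted upright: grey box post 98 mm wide, 165 mm high, with a bright 4 mm thick slotted face plate, on a dark foot 170x160x10 mm, all fixed to the bench. Origin under the post on the bench; the face looks along -x, its front is at x = -30 mm; z up. The face plate is screwed on through long holes: its height varies up to 13 mm up or down from start to start; no pose given here shows it.
- slots (a point): Point on the front of the face plate, half-way between the two slots, at their mid-height when the face plate is at its middle height (so up to 13 mm off in height); axes as the upright's. Each slot is 14 mm wide and 36 mm high, centred 22 mm to the left or right (y) of here. Behind the plate is a hollow 41 mm deep.
- home (a point): Fixed point of the upright: where the holder's grip point comes when it is pushed home, the face plate being at its middle height (so up to 13 mm off in height): 45 mm in front of the face, 132 mm over the bench; axes as the upright's. With tabs centred in the slots before the push (play 2 mm up and down, 2 mm to each side) the grip point is 22 mm higher.
- holder_grip (a point): Grip point of the loose dark steel stock holder (0.28 to 0.45 kg, standing upright): in its arm, 14 mm wide, 30 mm high, 120 mm long; 15 mm below the arm's top, 47 mm over the underside, 45 mm from the front of the back plate. x along the arm to the back plate, y across, z up. Back plate 74 wide, 62 high, 5 thick, flush with the arm's top; end stop 60 wide, 74 high, 80 to 85 behind here.
- tabs (a point): On the front of the holder's back plate, half-way between its two tabs, at their mid-height (42 mm over the underside, 45 mm ahead of the grip point); axes as the grip point's. Each tab, 22 mm to the left or right of here, is 10 mm wide, 32 mm high and stands out 10.5 mm; its lower 20 mm is a down-turned lip 5 mm thick with a 5.5 mm gap to the back plate.
- catch (a joint): Spring catch, 16x9 mm, mid-face below the slots, sloped above, flat beneath. 0: out 4.5 mm; 0.0045: flush. After 3 to 7 mm of travel down the 6 mm bar at the foot of the back plate meets it and pushes it in (10 to 20 N down on the arm close to the back plate; pushed far out, the arm tilts and jams); it snaps out into the 24x20 mm window over the bar some 2 mm before the tabs stop hard on the slots' lower ends, locking the holder.
- block_plane: Bystander: small grey metal hand plane, 48x175x58 mm; origin at the centre of its underside.
- wedge_0: Bystander: wooden wedge, 28x100x24 mm; origin at the centre of its underside.
- offcut_4: Bystander: small wooden offcut, 30x90x18 mm; origin at the centre of its underside.
- chisel_25: Bystander: chisel with wooden handle, 29x260x29 mm; origin at the centre of its underside.
- sanding_block: Bystander: brown cork sanding block, 64x110x29 mm; origin at the centre of its underside.
- spring_clamp_b: Bystander: black spring clamp, 110x163x27 mm; origin at the centre of its underside.
- pencil_b: Bystander: yellow pencil, 15x172x7 mm; origin at the centre of its underside.
Things that resemble listed ones, but are neither listed nor needed, are in the scene too. Of the things shaped like the part that bears holder_grip, the dark steel one is meant.

How it is judged (in metres and radians):
On the way, in this order (a step that is already met when the one before it is completed fails the run):
1. both tabs are through the slots, the back plate close to the face plate, before it is pushed down (x of holder_grip in the frame of stand between -0.0805 and -0.069 m and y of holder_grip in the frame of stand between -0.006 and 0.006 m and z of holder_grip in the frame of stand between 0.135 and 0.173 m), for 0.05 s.
2. the holder, in the slots, has pushed the catch in (x of holder_grip in the frame of stand between -0.081 and -0.069 m and y of holder_grip in the frame of stand between -0.006 and 0.006 m and value of joint catch above 0.003 m), for 0.02 s.
At the end, for the whole second after the job is handed in: Released, the holder hangs locked: grip point within 6 mm of x = -75 mm and of y = 0 and 17 mm of z = 132 mm in the upright's frame, arm within 0.12 rad of the upright's x axis and of level, catch sprung out again (under 1 mm) (x of holder_grip in the frame of stand between -0.081 and -0.069 m and y of holder_grip in the frame of stand between -0.006 and 0.006 m and z of holder_grip in the frame of stand between 0.115 and 0.149 m and angle between the x axis of holder_grip and the x axis of stand, either way round below 0.12 rad and angle between holder_grip's own z axis and vertical below 0.12 rad and value of joint catch below 0.001 m); the robot touches nothing.
It fails at once if the robot forces the holder: fingers bearing on it with over 20 N while it presses on the upright with over 50 N (contact force between holder and stand above 50 N and contact force between the fingers and holder above 20 N).
It fails at once if a bystander is moved by more than 40 mm (distance of any of block_plane, wedge_0, offcut_4, chisel_25, sanding_block, spring_clamp_b, pencil_b from where it was at the start of the episode above 0.04 m).
It also fails if it takes over 72 s, if anything falls off the work surface, if the arm or the gripper's body presses on something with over 40 N, if the wrist force passes 120 N, or if a joint passes its speed limit or range.

## Working session

There is one attempt and no reset: what is moved stays moved. The work goes in short steps, Python scripts to look and compute and a tool call to move; the robot and the scene stay as the last step left them, time stands still between calls to the robot, and variables do not carry over. Pictures are saved under pics/ and viewed, at most 10 in all, crops included, and the job is handed in when it is done.

Besides the shell and the picture viewer there is one more tool, called after ">>>" as name([rows], argument=value, ...), one row to a line, values as JSON. step_arm: Moves the arm, as the interface text tells. Its arguments: {"type":"object","properties":{"plan":{"type":"array"},"squeeze":{"type":"number"}},"required":["plan"]}

```bash
mkdir -p pics; cat > h.py <<'E'
from rig import *
import numpy as np, cv2
from scipy.spatial.transform import Rotation as R
def cap(n,save=None):
    c=capture(n)
    if save: cv2.imwrite('pics/'+save,c['color'][:,:,::-1])
    return c
def K(c):
    f=c['color'].shape[0]/2/np.tan(np.radians(c['vertical_fov'])/2)
    return np.array([[f,0,c['cx']],[0,f,c['cy']],[0,0,1.]])
def rays(c,uv):
    s=cv2.undistortPoints(np.float64(uv).reshape(-1,1,2),K(c),np.array([c['k1'],0,0,0.]))[:,0]
    return np.c_[s,np.ones(len(s))]
def cam(c): 
    M=R.from_rotvec(np.ravel(c['rvec'])).as_matrix(); return M,-M.T@np.ravel(c['tvec'])
def onz(c,uv,z):
    M,o=cam(c); d=rays(c,uv)@M; return o+d*((z-o[2])/d[:,2:3])
def cloud(c):
    h,w=c['depth'].shape; v,u=np.mgrid[:h,:w]
    M,o=cam(c); P=(rays(c,np.c_[u.ravel(),v.ravel()])*c['depth'].reshape(-1,1))@M+o
    P[c['depth'].ravel()==0]=np.nan
    return P.reshape(h,w,3)
E
python3 - <<'E'
from h import *
a=cap('top','t1.png');b=cap('side','s1.png')
im=[cv2.imread('pics/'+n) for n in('t1.png','s1.png')]
for c in(a,b): print(K(c)[0,0],cam(c)[1],c['k1'],cam(c)[0][2])
print(sense())
np.savez('c1.npz',t=cloud(a),s=cloud(b))
E
```

```text
433.26759239799344 [2.49870600e+02 1.79828309e+00 1.86075271e+03] 0.05366447931729363 [ 0.16923618 -0.00643472 -0.98555452]
497.5545500569182 [-126.27896456 1368.38974122 1302.76821104] -0.20901839228866753 [ 0.35842534 -0.70634926 -0.61041134]
{'time_s': 0.1, 'joints': array([ 1.12665100e+00,  3.13363117e-01,  1.49833538e+00,  5.17365855e-05,
        1.33097063e+00, -2.23401654e-01]), 'dq': array([ 0.00040674, -0.00050589, -0.00206665, -0.00205509, -0.00026188,
        0.00052287]), 'tau': array([ 3.49132177e-03, -4.12904441e+01, -2.60141623e+01, -1.29294008e-04,
        2.96422186e-03, -9.02402036e-06]), 'eef_pos': array([114.89539173, 512.13461716, 303.41776775]), 'ee_rot': array([-2.00069653e-04,  1.10153985e-01,  9.93914387e-01, -5.00300555e-04]), 'force': array([ 0.45025065,  0.55025119, -0.38494518]), 'wrist_torque': array([-0.01190693, -0.00202909,  0.00850514]), 'grip_force': 0.0, 'grip_width': 0.9973466907354827}
```

View pics/t1.png

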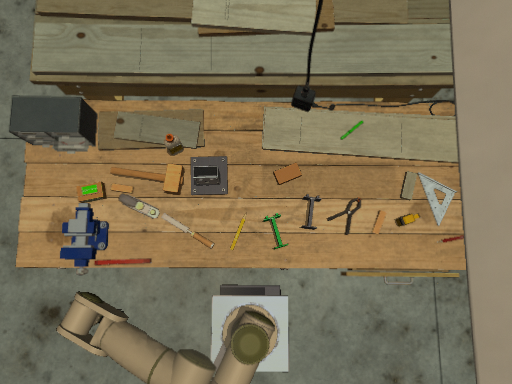

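View pics/s1.png

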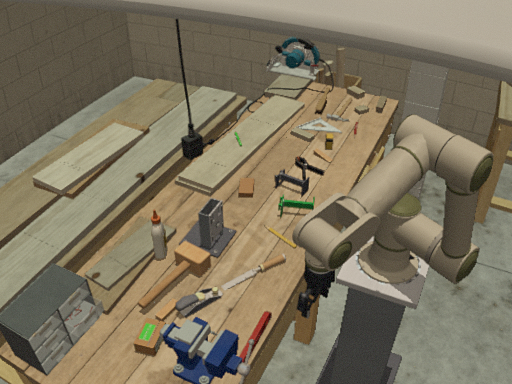

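The top view shows the stand at about (209,175), the dark holder at (311,212) and a green decoy at (276,230). In the side view the stand is at (211,225) and the holder at (293,180).

```bash
python3 - <<'E'
import cv2,numpy as np
a=cv2.imread('pics/t1.png');b=cv2.imread('pics/s1.png')
A=cv2.resize(a[145:260,180:350],None,fx=4.7,fy=4.7,interpolation=2)[:540,:799]
cv2.imwrite('pics/t1c.png',A)
B=np.vstack([cv2.resize(b[150:255,180:330],None,fx=5.3,fy=5.3,interpolation=2)])
cv2.imwrite('pics/s1c.png',B)
P=np.load('c1.npz')['t']
np.set_printoptions(precision=0,suppress=True,linewidth=250)
print(P[190:235:3,296:328:3,2]);print(P[150:200:4,185:236:4,2])
print(P[212,311],P[175,209])
E
```

```text
[[ -1.   3.   8.  -0.  -1.   4.  -1.   1.   1.  11.  -5.]
 [  3.  -0.  -3.  -4.  -6.   0.  -1.  nan   8.   3. -11.]
 [  2.  10.  -5.  61.  61.  -6.   6.  61.  -7.   1.   5.]
 [  0.   0.  -2.   6.  20.  52.  66.  47.  53.   1.   3.]
 [  5.   0.   1.  10.  -0.  66.  -8.   9.  11.  -2.  -1.]
 [  1.   8.   1.   2.   7.  66.   8.   6.  -2.  -7.  -1.]
 [ -7. -10.   4.   6.   2.  58.  -0.  -3.  -5.   2.   4.]
 [ -4.  -5.  -5.  -6.  -6.  63.  -2.  -4.   0.  -1. -12.]
 [ -6.  -3.  -6.  -0. -12.  51.  -5.   2.   1.   2. -10.]
 [  3.  -6.   1.  -7.  43.  72.   2.   1.  -2.  -5.   1.]
 [ -4.   2.  -2.  -9.  54.  53.   0.  -1.  -5.  -0.  -4.]
 [  0.  -7.  -4.  -4.  65.  60.  -4.  -1.   4.  -2.   5.]
 [ -1.  -4.  65.  72.  77.  75.   3.   6.  -4.   6.   1.]
 [ -4.   2.  -1.   0.   0.   4.  11.   3.  -3.  10.   1.]
 [ -0.  -3.  -2.   1.  -1.   2.  -4.  -5.  -5.   2. -10.]]
[[  1.   1.  -1.  -3.  -7.  -2.  -0.  -8.  -4.   7.   4.   1.   9.]
 [ -2.  -1.  -3.  -6.  -1.   5.   5.   0.   1.   3.   2.   6.   2.]
 [ -3.  -3.  21.  12.  11.   9.  20.   8.  10.   6.  11.   1.  -5.]
 [ -5.  -1.  11.   5.   9.   9.  16.   7.  13.  12.  13.  -4.   7.]
 [  1.  -8. 165. 161. 165. 164. 163. 162. 165.  10.   8.   2.  -4.]
 [ -0.  -6. 161. 102. 105.  91.  95.  94. 158.  15.   9.  -7. -11.]
 [ -4.   6. 169.  61.  25.  27.  31.  40. 165.  19.  -5.  -2.  -6.]
 [ -1.   7.  13. 153.  13. 151. 153. 143. 147.  19.  16.  -1.   4.]
 [  6.  -3.   4.  72.  81.  67.  69.  63.  64.  12.  12.  14.   2.]
 [ -2.  -5.  20.   5.   8.   1.  12.   4.  15.   5.   7.   2.  -3.]
 [ -1.  nan  15.  13.  10.   3.   7.   9.   6.   6.   5.  -2.  -5.]
 [ -4.   4.   4.  20.   7.   6.  13.   3.   0.  -3.  -5.  -3.  -0.]
 [ -7.  -1.  -1.   4.  -4.  -0.   7.  -1.  -8.  -9.   1.  -3.  -7.]]
[ 495. -256.   58.] [663. 181.   6.]
```

View pics/t1c.png

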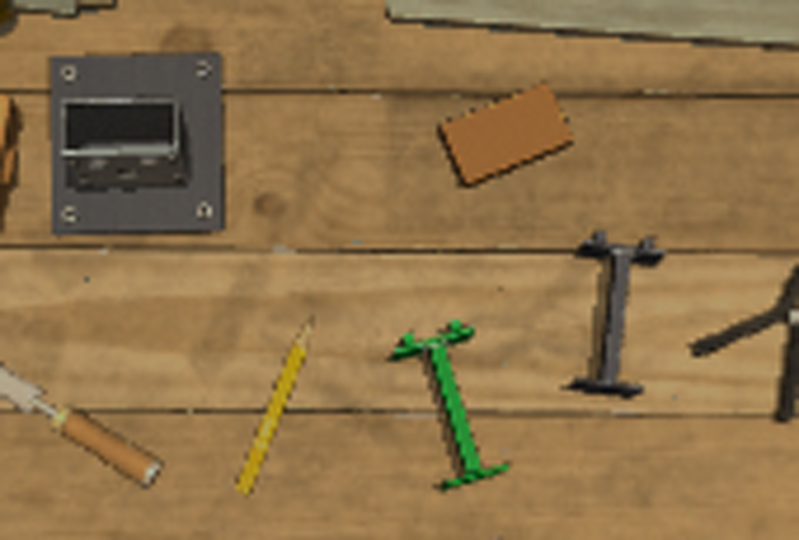

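View pics/s1c.png

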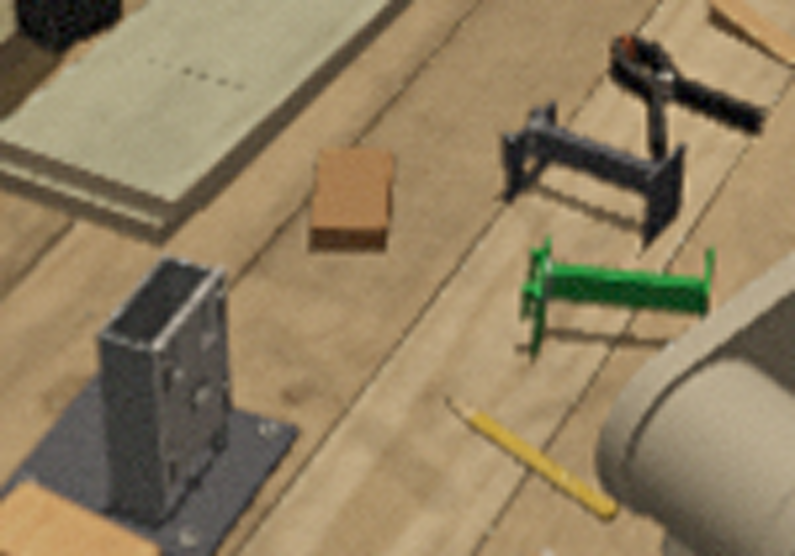

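The crops show that both the stand's face and the holder's back plate face roughly ±x, with the tabs on the far (+x) side. Next I measure the edges.

```bash
cat > m.py <<'E'
from h import *
np.set_printoptions(precision=1,suppress=True,linewidth=200)
cs=[capture('top') for _ in range(6)]
c=cs[0]; im=np.mean([x['color'] for x in cs],0).astype(np.uint8)
D=[cloud(x) for x in cs]; P=np.nanmedian(D,0)
hsv=cv2.cvtColor(im,cv2.COLOR_RGB2HSV); low=((hsv[...,1]<70)).astype(np.uint8)
def big(x0,y0,x1,y1):
    m=np.zeros_like(low); m[y0:y1,x0:x1]=low[y0:y1,x0:x1]
    n,l,s,ce=cv2.connectedComponentsWithStats(m); k=1+np.argmax(s[1:,4]); return (l==k).astype(np.uint8),s[k]
f,s=big(184,150,235,202); print('foot',s)
cn=max(cv2.findContours(f,0,1)[0],key=cv2.contourArea)[:,0]
W=onz(c,cn,10.)[:,:2].astype(np.float32); r=cv2.minAreaRect(W); print(r, cv2.boxPoints(r))
h,s=big(295,188,330,235); print('holder',s)
for r_ in range(s[1],s[1]+s[3]):
    x=np.where(h[r_])[0]; p=onz(c,[[x.min()-.5,r_],[x.max()+.5,r_]],62.); print(r_,x.min(),x.max(),p[:,:2].ravel(), np.nanmax(P[r_,x,2]))
E
python3 m.py; python3 - <<'E'
import cv2
b=cv2.imread('pics/t1.png')
print(b[152:200:1,208].sum(1)//3); print(b[158,186:236].sum(1)//3);print(b[166,186:236].sum(1)//3)
E
```

```text
foot [ 191  156   37   39 1366]
((661.8905639648438, 180.3267822265625), (168.99136352539062, 156.3919219970703), 1.6507422924041748) [[575.2 256.1]
 [579.7  99.7]
 [748.6 104.6]
 [744.1 260.9]]
holder [302 194  19  35 182]
194 307 308 [ 571.  -237.5  571.1 -246. ] 56.29526784916118
195 306 308 [ 566.7 -233.3  566.8 -245.9] 57.098100671622774
196 304 318 [ 562.4 -224.8  562.8 -287.9] 66.26091615937924
197 304 318 [ 558.1 -224.7  558.5 -287.8] 61.880246167519886
198 303 320 [ 553.8 -220.4  554.3 -296.1] 64.72968740869999
199 306 320 [ 549.6 -233.   550.  -296. ] 63.739417410137435
200 311 319 [ 545.5 -253.9  545.7 -291.7] 62.222391089120265
201 311 313 [ 541.2 -253.9  541.3 -266.5] 62.12947437830712
202 311 313 [ 537.  -253.8  537.  -266.4] 62.41833137275728
203 310 313 [ 532.7 -249.5  532.8 -266.3] 64.4658068236912
204 310 313 [ 528.4 -249.4  528.5 -266.2] 63.27230054502104
205 310 313 [ 524.2 -249.4  524.3 -266.1] 63.180371570273564
206 310 312 [ 519.9 -249.3  520.  -261.9] 65.28496976395024
207 310 312 [ 515.7 -249.2  515.8 -261.8] 63.46349832487874
208 310 312 [ 511.5 -249.1  511.
[... 1134 characters left out ...]
4.4  431.8 -276.8] 73.74652488735421
228 308 315 [ 427.4 -239.3  427.6 -272.6] 52.68629350530739
[122 124 120 124  68  75  74  76  75  74  76  75  76  75  98  36  34  34
  33  31  32  32  30  65 126 113  53  52  52  66  75  52  46  44  75  76
  77  77  77  77  76  81  44  95  94  62  99 125]
[120 116 118 116  85  77  75  75  76  76  75  73  73  74  74  73  75  76
  76  76  74  75  74  78  78  77  77  76  76  77  79  78  74  75  75  78
 105 117  77  77  76  90 117 119 117 110 112 110 113 113]
[122 120 121 119  89  78  78 109 103 105 120 116 116 141 130 130 131 142
 143 150 137 137  98  97  95  95  92 100  97  94  87  84  76  75  75  79
  77  75  75  76  76  83 112 112 114 114 109 109 112 114]
```

```bash
python3 - <<'E'
from h import *
for n in('side','top'):
    cs=[capture(n) for _ in range(8)]
    m=np.mean([x['color'] for x in cs],0); P=np.nanmedian([cloud(x) for x in cs],0)
    c=cs[0]; np.savez(n+'.npz',im=m,P=P,**{k:v for k,v in c.items() if k not in('color','depth')})
    if n=='side': A=cv2.resize(m[195:252,190:238,::-1],None,fx=10,fy=10,interpolation=2)
    else: B=cv2.resize(m[160:196,188:220,::-1],None,fx=10,fy=10,interpolation=2)
B=cv2.copyMakeBorder(B,0,A.shape[0]-B.shape[0],0,0,0)
o=np.clip(np.hstack([A,B])*1.6,0,255)
cv2.imwrite('pics/st.png',o); print(o.shape)
E
```

```text
(570, 800, 3)<stdin>:4: RuntimeWarning: All-NaN slice encountered
[ WARN:0@6.371] global loadsave.cpp:1063 imwrite_ Unsupported depth image for selected encoder is fallbacked to CV_8U.
```

View pics/st.png

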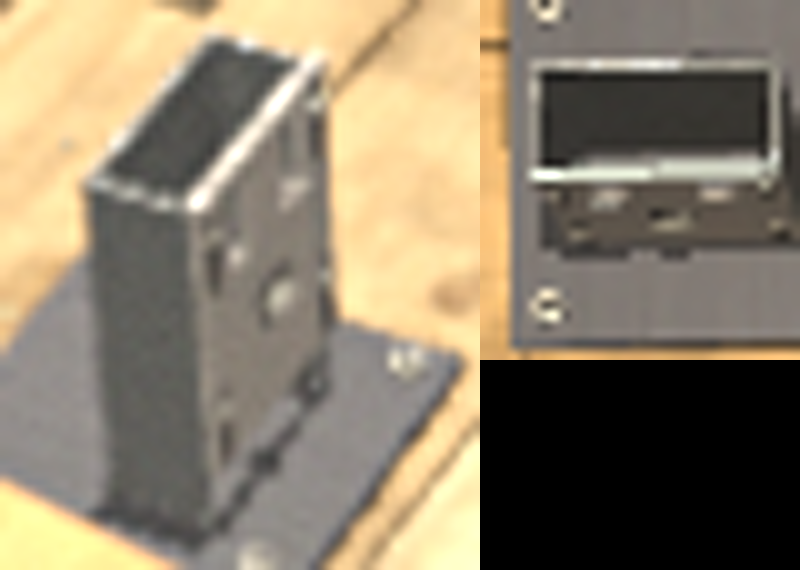

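The side crop shows the post's front-top corners at about (209,215) and (221.7,200.5), with two dark slots below and the catch between them. The top crop shows the post's top rim from column 192.6 to 217.6 and from row 165.4 to 177.9.

```bash
cat > st.py <<'E'
from h import *
np.set_printoptions(precision=2,suppress=True,linewidth=200)
T=dict(np.load('top.npz'));T['color']=T['im'];S=dict(np.load('side.npz'));S['color']=S['im']
g=T['im'].mean(2); sat=T['im'].max(2)-T['im'].min(2)
def cross(v,x0,lv,first=True):
    k=np.where((v[:-1]-lv)*(v[1:]-lv)<=0)[0]
    k=k[0] if first else k[-1]; return x0+k+(lv-v[k])/(v[k+1]-v[k])
# foot edges by saturation
def edge(pts,z):
    W=onz(T,pts,z)[:,:2]; l=cv2.fitLine(W.astype(np.float32),cv2.DIST_HUBER,0,.01,.01).ravel(); 
    n=np.array([-l[1],l[0]]); r=(W-l[2:])@n; return l,np.degrees(np.arctan2(l[1],l[0])),r.std()
L=[(cross(sat[r,184:198],184,45),r) for r in range(160,192)]
Rr=[(cross(sat[r,220:236],220,45),r) for r in range(160,192)]
F=[(q,cross(sat[186:202,q],186,45)) for q in range(195,224)]
B=[(q,cross(sat[148:162,q],148,45)) for q in range(195,224)]
for nme,p in zip('LRFB',(L,Rr,F,B)): l,a,s=edge(p,10.); print(nme,l[2:],a,s)
print('post',onz(T,[[192.6,171],[217.6,171],[205,165.4],[205,177.9]],165.))
print('side corner', onz(S,[[209.1,215.1],[221.8,200.6]],165.))
E
python3 st.py
```

```text
Traceback (most recent call last):
  File "st.py", line 13, in <module>
    Rr=[(cross(sat[r,220:236],220,45),r) for r in range(160,192)]
         ~~~~~^^^^^^^^^^^^^^^^^^^^^^^
  File "st.py", line 7, in cross
    k=k[0] if first else k[-1]; return x0+k+(lv-v[k])/(v[k+1]-v[k])
      ~^^^
IndexError: index 0 is out of bounds for axis 0 with size 0
```

```bash
sed -i 's/,45)/,32)/g; s/k=k\[0\] if/if len(k)==0: return np.nan\n    k=k[0] if/; s/^def edge(pts,z):/def edge(pts,z):\n    pts=np.array(pts);pts=pts[~np.isnan(pts).any(1)]/' st.py; python3 st.py; python3 -c "
import numpy as np;i=np.load('top.npz')['im'];s=i.max(2)-i.min(2);print(s[170,184:238].round());print(s[180,184:238].round())"
```

```text
L [660.5  260.35] 2.0437658 0.47084753188431094
R [669.67 102.45] 2.3990266 4.143567574495562
F [576.56 167.91] -88.94375 3.3391409341551634
B [745.69 184.57] -87.66027 9.9522270138255
post [[643.23 231.1  165.  ]
 [643.98 131.18 165.  ]
 [666.63 182.1  165.  ]
 [615.37 180.93 165.  ]]
side corner [[620.33 225.65 165.  ]
 [620.3  132.9  165.  ]]
[58. 76. 78. 80. 79. 77. 57.  7.  8. 10.  4.  3.  2.  4.  3.  3.  4.  4.
  4.  4.  3.  4.  4.  4.  4.  4.  4.  4.  4.  4.  5.  5.  4. 11.  5.  8.
  8.  9.  9.  8.  8.  8.  8. 40. 79. 79. 79. 78. 78. 79. 80. 78. 79. 81.]
[79. 80. 80. 78. 77. 80. 76.  9.  8.  7.  5. 11.  9. 11. 11. 10.  9. 11.
 11. 12. 11. 11. 12. 11. 12. 12. 12. 12. 12. 12. 11. 12. 12. 12. 12.  7.
  6.  8.  7.  9.  8.  9.  9. 26. 78. 80. 81. 79. 82. 81. 84. 83. 80. 77.]
```

```bash
cat > go.py <<'E'
import sys
from h import *
np.set_printoptions(precision=2,suppress=True)
# args: target TCP x y z (mm), yaw of tool y minus 90deg (deg)
t=np.array([float(a) for a in sys.argv[1:4]]); w=np.radians(float(sys.argv[4]))
s=sense(); q=s['ee_rot']; R0=R.from_quat([q[1],q[2],q[3],q[0]])
M=np.array([[-np.cos(w),-np.sin(w),0],[-np.sin(w),np.cos(w),0],[0,0,-1]]).T
M=np.column_stack([[-np.cos(w),-np.sin(w),0],[-np.sin(w),np.cos(w),0],[0,0,-1]])
print(s['eef_pos'],'off',R0.inv().apply(t-s['eef_pos'])/10,'rot',np.degrees((R0.inv()*R.from_matrix(M)).as_rotvec()))
E
python3 go.py 521 -257 180 -8.3; python3 go.py 521 -257 101 -8.3
```

```text
[114.99 512.25 303.89] off [-56.46 -66.17  12.39] rot [-0.    0.   -4.35]
[114.99 512.25 303.89] off [-56.46 -66.17  20.29] rot [-0.    0.   -4.35]
```

>>> step_arm([
  {"offset":[-56.5,-66.2,4],"rot":[0,0,-4.35],"gripper":5},
  {"offset":[-56.5,-66.2,4],"rot":[0,0,-4.35],"gripper":5},
  {"offset":[-56.5,-66.2,4],"rot":[0,0,-4.35],"gripper":5},
  {"offset":[-56.5,-66.2,4],"rot":[0,0,-4.35],"gripper":5},
  {"offset":[-56.5,-66.2,4],"rot":[0,0,-4.35],"gripper":5},
  {"offset":[-56.5,-66.2,4],"rot":[0,0,-4.35],"gripper":5},
  {"offset":[-56.5,-66.2,4],"rot":[0,0,-4.35],"gripper":5},
  {"offset":[-56.5,-66.2,4],"rot":[0,0,-4.35],"gripper":5},
  {"offset":[-56.5,-66.2,4],"rot":[0,0,-4.35],"gripper":5},
  {"offset":[-56.5,-66.2,4],"rot":[0,0,-4.35],"gripper":5},
  {"offset":[-56.5,-66.2,4],"rot":[0,0,-4.35],"gripper":5},
  {"offset":[-56.5,-66.2,4],"rot":[0,0,-4.35],"gripper":5},
])

```text
time_s: 2.4
eef_pos: [395.3, -20.0, 276.5]
ee_rot: [0.0, 0.073, 0.997, -0.0]
force: [0.6, 0.3, 0.7]
grip_width: 0.583
grip_force: 0.0
```

```bash
python3 go.py 521 -257 180 -8.3
```

```text
[395.31 -20.01 276.53] off [-15.86 -21.62   9.67] rot [-0.    0.05 -0.04]
```

>>> step_arm([
  {"offset":[-15.9,-21.6,4],"rot":[0,0,0],"gripper":5},
  {"offset":[-15.9,-21.6,8],"rot":[0,0,0],"gripper":5},
  {"offset":[-15.9,-21.6,9.6],"rot":[0,0,0],"gripper":5},
  {"offset":[-15.9,-21.6,9.6],"rot":[0,0,0],"gripper":5},
  {"offset":[-15.9,-21.6,9.6],"rot":[0,0,0],"gripper":5},
  {"offset":[-15.9,-21.6,9.6],"rot":[0,0,0],"gripper":5},
  {"offset":[-15.9,-21.6,9.6],"rot":[0,0,0],"gripper":5},
  {"offset":[-15.9,-21.6,9.6],"rot":[0,0,0],"gripper":5},
])

```text
time_s: 3.2
eef_pos: [520.8, -254.6, 179.8]
ee_rot: [-0.0, 0.073, 0.997, 0.0]
force: [-0.7, 1.1, 0.0]
grip_width: 0.585
grip_force: 0.0
```

```bash
python3 go.py 521 -257 102 -8.3
```

```text
[ 520.8  -254.58  179.8 ] off [-0.06 -0.24  7.78] rot [ 0.04 -0.06 -0.04]
```

>>> step_arm([
  {"offset":[0,-0.2,4],"rot":[0,0,0],"gripper":5},
  {"offset":[0,-0.2,7.8],"rot":[0,0,0],"gripper":5},
  {"offset":[0,-0.2,7.8],"rot":[0,0,0],"gripper":5},
  {"offset":[0,-0.2,7.8],"rot":[0,0,0],"gripper":5},
  {"offset":[0,-0.2,7.8],"rot":[0,0,0],"gripper":0.8},
  {"offset":[0,-0.2,7.8],"rot":[0,0,0],"gripper":0.8},
  {"offset":[0,-0.2,7.8],"rot":[0,0,0],"gripper":0.8},
  {"offset":[0,-0.2,7.8],"rot":[0,0,0],"gripper":0.8},
  {"offset":[0,-0.2,7.8],"rot":[0,0,0],"gripper":0.8},
  {"offset":[0,-0.2,7.8],"rot":[0,0,0],"gripper":0.8},
], squeeze=90)

```text
time_s: 4.2
eef_pos: [521.3, -256.8, 104.3]
ee_rot: [0.001, 0.072, 0.997, -0.001]
force: [-2.2, 1.8, 7.3]
grip_width: 0.151
grip_force: 88.5
```

```bash
python3 -c "
from h import *
s=sense();print(s['force'],s['wrist_torque'],s['grip_width']*85.4,s['grip_force'])"; python3 go.py 521 -257 260 -8.3
```

```text
[-2.20322641  1.81524055  7.30184867] [0.20108696 0.16482192 0.06627038] 12.885545263220163 88.45247983932495
[ 521.29 -256.82  104.29] off [ -0.02  -0.04 -15.57] rot [-0.08  0.15  0.01]
```

>>> step_arm([
  {"offset":[0,0,-4],"rot":[0,0,0],"gripper":0.8},
  {"offset":[0,0,-8],"rot":[0,0,0],"gripper":0.8},
  {"offset":[0,0,-12],"rot":[0,0,0],"gripper":0.8},
  {"offset":[0,0,-12],"rot":[0,0,0],"gripper":0.8},
  {"offset":[0,0,-12],"rot":[0,0,0],"gripper":0.8},
  {"offset":[0,0,-12],"rot":[0,0,0],"gripper":0.8},
])

```text
time_s: 4.8
eef_pos: [520.1, -256.0, 220.8]
ee_rot: [-0.001, 0.072, 0.997, 0.001]
force: [0.1, 1.0, -3.8]
grip_width: 0.149
grip_force: 88.9
```

```bash
python3 -c "
from h import *
s=sense();print(s['force'],s['wrist_torque'],s['grip_width']*85.4,s['grip_force'],s['eef_pos'])
c=cap('side','s2.png');cap('top','t2.png')
a=cv2.imread('pics/t2.png')[150:260,240:360];b=cv2.imread('pics/s2.png')[60:220,220:400]
cv2.imwrite('pics/g2.png',np.hstack([cv2.resize(a,(400,367)),cv2.resize(b,(400,367))]))
"; python3 go.py 535 178 218 1.9
```

```text
[ 0.11829306  1.04073569 -3.77720804] [-0.06014554 -0.06266195 -0.02950191] 12.733715211637984 88.91762137413025 [ 520.11743808 -256.04360718  220.75635221]
[ 520.24 -256.18  220.75] off [ 4.81 43.17  0.35] rot [  0.1   -0.14 -10.21]
```

View pics/g2.png

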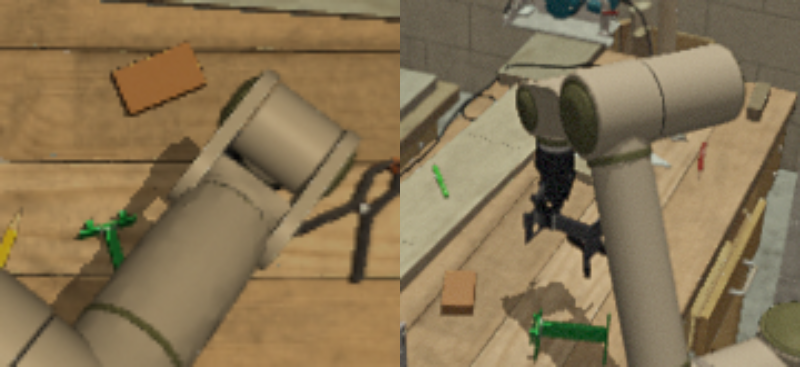

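The left crop (top view) has the arm hiding the holder. The right crop (side view) shows the holder hanging level in the gripper at about (565,225). Carrying it to the stand.

>>> step_arm([
  {"offset":[4,43.2,0.3],"rot":[0,0,-10.2],"gripper":0.8},
  {"offset":[4,43.2,0.3],"rot":[0,0,-10.2],"gripper":0.8},
  {"offset":[4,43.2,0.3],"rot":[0,0,-10.2],"gripper":0.8},
  {"offset":[4,43.2,0.3],"rot":[0,0,-10.2],"gripper":0.8},
  {"offset":[4,43.2,0.3],"rot":[0,0,-10.2],"gripper":0.8},
  {"offset":[4,43.2,0.3],"rot":[0,0,-10.2],"gripper":0.8},
  {"offset":[4,43.2,0.3],"rot":[0,0,-10.2],"gripper":0.8},
  {"offset":[4,43.2,0.3],"rot":[0,0,-10.2],"gripper":0.8},
  {"offset":[4,43.2,0.3],"rot":[0,0,-10.2],"gripper":0.8},
  {"offset":[4,43.2,0.3],"rot":[0,0,-10.2],"gripper":0.8},
  {"offset":[4,43.2,0.3],"rot":[0,0,-10.2],"gripper":0.8},
  {"offset":[4,43.2,0.3],"rot":[0,0,-10.2],"gripper":0.8},
])

```text
time_s: 6.1
eef_pos: [543.4, 176.0, 218.7]
ee_rot: [-0.001, -0.016, 1.0, -0.0]
force: [-0.5, -0.8, -3.3]
grip_width: 0.145
grip_force: 89.3
```

```bash
python3 go.py 535 177.8 212 1.9; python3 -c "
from h import *
m=np.mean([capture('side')['color'] for _ in range(6)],0)[:,:,::-1]
cv2.imwrite('pics/s3.png',cv2.resize(np.clip(m[150:255,180:320]*1.4,0,255).astype(np.uint8),None,fx=5.7,fy=5.7,interpolation=2))
"
```

```text
[543.4  175.97 218.73] off [0.83 0.21 0.67] rot [-0.02 -0.07 -0.05]
```

View pics/s3.png

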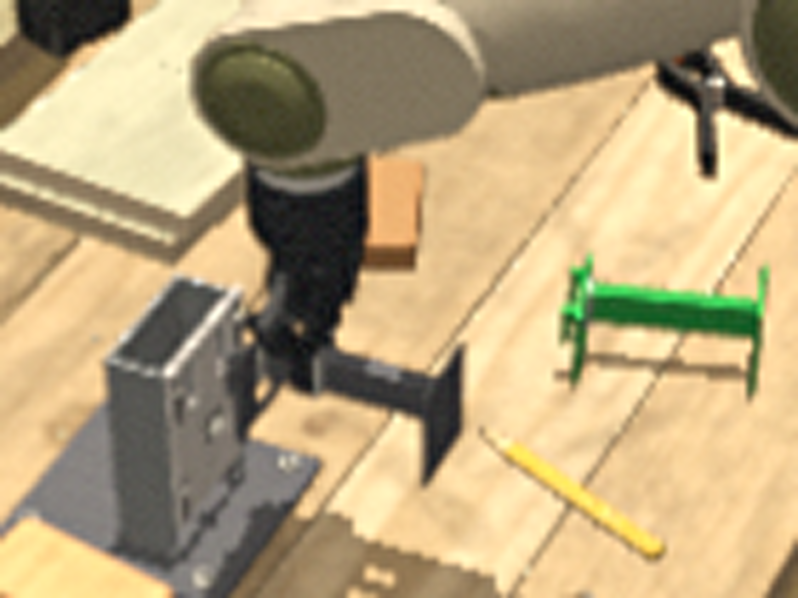

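The picture shows the holder level in front of the slotted face, with its tabs a few cm from the slots at about (240,390). I'll cast face-plane points into the pre-grasp side view to estimate the slot height.

```bash
python3 - <<'E'
from h import *
S=dict(np.load('side.npz'));S['color']=S['im']
np.set_printoptions(precision=0,suppress=True,linewidth=200)
w=np.radians(1.9); ex=np.array([np.cos(w),np.sin(w),0]); ey=np.array([-np.sin(w),np.cos(w),0]); f0=np.array([619,180.2,0])
g=S['im'].mean(2).astype(np.float32)
Y=np.arange(-52,53,4.); Z=np.arange(176,20,-4.)
pts=np.array([[f0+ey*y+[0,0,z] for y in Y] for z in Z]).reshape(-1,3)
uv=cv2.projectPoints(pts,np.ravel(S['rvec']),np.ravel(S['tvec']),K(S),np.array([S['k1'],0,0,0.]))[0][:,0].astype(np.float32).reshape(len(Z),len(Y),2)
v=cv2.remap(g,uv[...,0],uv[...,1],1)
print('      ',Y.astype(int))
for z,r in zip(Z,v): print('%4d'%z,' '.join('%3d'%x for x in r))
E
```

```text
[-52 -48 -44 -40 -36 -32 -28 -24 -20 -16 -12  -8  -4   0   4   8  12  16  20  24  28  32  36  40  44  48  52]
 176 135 137 141 145 145 135 111 114 121 128 126 128 128 115 106 112 117 114 123 122 123 114 115 111 114 120 130
 172 135 139 149 151 150 136 136 144 153 161 158 157 146 133 138 140 144 145 157 146 152 138 142 132 145 154 157
 168 136 145 144 140 131 128 141 141 152 150 151 143 134 131 143 135 142 147 145 134 141 131 131 136 150 150 111
 164 139 127 119 102 103 109 113 117 121 118 117 110 111 113 111 113 120 112 111 110 107 104 108 118 119  91  86
 160 120 107  91  71  85  86  95  92  94  87  86  88  89  84  89  91  85  86  86  84  81  83  88  91  77  75  82
 156 109  97  76  73  86  90  85  83  79  69  72  78  77  78  79  76  76  77  74  72  70  72  73  71  65  76  84
 152 101 101  93  98 101  83  80  82  72  63  71  76  76  77  76  76  77  78  73  71  68  67  69  71  76  80  84
 148 103 112 106 103  78  77  79  80  72  66  71  77  77  78  78  80  80  81  76  71  68  69  75  84  78  78  81
 144 110 105  93  69  65  76  78  80  74  68  72  77  79  78  79  80  81  81  76  72  
[... 2716 characters left out ...]
73  66  57  59  75  80
  44 122  90  66  57  63  74  78  79  77  78  79  77  79  78  79  79  77  79  80  80  80  74  67  61  61  76  79
  40 117  84  66  63  69  75  76  74  72  74  74  74  77  78  80  80  79  81  80  82  82  76  70  66  69  80  80
  36 108  77  71  73  71  73  70  67  64  63  66  69  76  81  85  84  83  83  84  83  85  77  76  76  80  85  83
  32  91  80  80  75  69  66  62  59  51  57  61  70  82  87  88  87  86  86  83  82  80  78  82  85  88  88  83
  28  87  84  83  74  63  61  59  55  49  55  65  81  88  88  88  86  87  82  76  69  75  80  87  86  89  87  81
  24  86  85  82  72  63  62  62  60  50  59  80  86  86  84  83  82  78  69  58  62  73  82  80  80  85  82  75
```

>>> step_arm([
  {"offset":[0,0.17,1.9],"rot":[0,0,0],"gripper":0.8},
  {"offset":[0,0.17,1.9],"rot":[0,0,0],"gripper":0.8},
  {"offset":[-1.0,0.17,1.9],"rot":[0,0,0],"gripper":0.8},
  {"offset":[-1.8,0.17,1.9],"rot":[0,0,0],"gripper":0.8},
  {"offset":[-2.0,0.17,1.9],"rot":[0,0,0],"gripper":0.8},
  {"offset":[-2.2,0.17,1.9],"rot":[0,0,0],"gripper":0.8},
  {"offset":[-2.2,0.17,1.9],"rot":[0,0,0],"gripper":0.8},
])

```text
time_s: 7.1
eef_pos: [565.4, 179.2, 200.4]
ee_rot: [-0.0, -0.017, 1.0, -0.0]
force: [-0.8, -0.6, -4.8]
grip_width: 0.149
grip_force: 89.2
```

>>> step_arm([
  {"offset":[-0.1,0,0],"rot":[0,0,0],"gripper":0.8},
  {"offset":[-0.2,0,0],"rot":[0,0,0],"gripper":0.8},
  {"offset":[-0.3,0,0],"rot":[0,0,0],"gripper":0.8},
  {"offset":[-0.3,0,0],"rot":[0,0,0],"gripper":0.8},
])

```text
time_s: 7.5
eef_pos: [568.1, 179.3, 200.2]
ee_rot: [-0.001, -0.017, 1.0, -0.0]
force: [-3.9, 0.7, -3.3]
grip_width: 0.154
grip_force: 89.4
```

>>> step_arm([
  {"offset":[-0.1,0,0],"rot":[0,0,0],"gripper":0.8},
  {"offset":[-0.2,0,0],"rot":[0,0,0],"gripper":0.8},
  {"offset":[-0.2,0,0],"rot":[0,0,0],"gripper":0.8},
])

```text
time_s: 7.8
eef_pos: [568.7, 179.5, 200.2]
ee_rot: [-0.003, -0.017, 1.0, -0.0]
force: [-13.7, -1.1, 3.3]
grip_width: 0.151
grip_force: 90.3
```

>>> step_arm([
  {"offset":[0,-0.05,0.1],"rot":[0,0,0],"gripper":0.8},
  {"offset":[0,-0.05,0.2],"rot":[0,0,0],"gripper":0.8},
  {"offset":[0,-0.05,0.2],"rot":[0,0,0],"gripper":0.8},
])

```text
time_s: 8.1
eef_pos: [568.6, 179.2, 197.9]
ee_rot: [-0.003, -0.017, 1.0, -0.0]
force: [-12.9, 0.8, 0.9]
grip_width: 0.148
grip_force: 90.1
```

>>> step_arm([
  {"offset":[0,-0.05,0.1],"rot":[0,0,0],"gripper":0.8},
  {"offset":[0,-0.05,0.2],"rot":[0,0,0],"gripper":0.8},
  {"offset":[0,-0.05,0.2],"rot":[0,0,0],"gripper":0.8},
])

```text
time_s: 8.4
eef_pos: [568.5, 178.7, 195.6]
ee_rot: [-0.003, -0.017, 1.0, -0.0]
force: [-11.7, -0.3, -0.8]
grip_width: 0.15
grip_force: 89.9
```

>>> step_arm([
  {"offset":[0,0,-0.15],"rot":[0,0,0],"gripper":0.8},
  {"offset":[0,0,-0.3],"rot":[0,0,0],"gripper":0.8},
  {"offset":[0,0,-0.45],"rot":[0,0,0],"gripper":0.8},
  {"offset":[0,0,-0.6],"rot":[0,0,0],"gripper":0.8},
  {"offset":[0,0,-0.7],"rot":[0,0,0],"gripper":0.8},
])

```text
time_s: 8.9
eef_pos: [569.9, 178.4, 202.7]
ee_rot: [-0.001, -0.017, 1.0, -0.0]
force: [0.3, 0.2, -3.1]
grip_width: 0.147
grip_force: 89.3
```

>>> step_arm([
  {"offset":[0,0,-0.1],"rot":[0,0,0],"gripper":0.8},
  {"offset":[0,0,-0.2],"rot":[0,0,0],"gripper":0.8},
  {"offset":[0,0,-0.3],"rot":[0,0,0],"gripper":0.8},
  {"offset":[0,0,-0.4],"rot":[0,0,0],"gripper":0.8},
])

```text
time_s: 9.3
eef_pos: [570.4, 178.3, 206.1]
ee_rot: [-0.001, -0.016, 1.0, -0.0]
force: [7.8, 1.1, -19.7]
grip_width: 0.151
grip_force: 87.5
```

>>> step_arm([
  {"offset":[0,0,0.15],"rot":[0,0,0],"gripper":0.8},
  {"offset":[0,0,0.3],"rot":[0,0,0],"gripper":0.8},
  {"offset":[-0.1,0,0.3],"rot":[0,0,0],"gripper":0.8},
  {"offset":[-0.2,0,0.3],"rot":[0,0,0],"gripper":0.8},
  {"offset":[-0.2,0,0.3],"rot":[0,0,0],"gripper":0.8},
])

```text
time_s: 9.8
eef_pos: [572.6, 178.5, 204.7]
ee_rot: [0.0, -0.017, 1.0, 0.0]
force: [0.1, -0.4, -3.4]
grip_width: 0.148
grip_force: 89.3
```

>>> step_arm([
  {"offset":[-0.15,0,0.05],"rot":[0,0,0],"gripper":0.8},
  {"offset":[-0.3,0,0.05],"rot":[0,0,0],"gripper":0.8},
  {"offset":[-0.45,0,0.05],"rot":[0,0,0],"gripper":0.8},
  {"offset":[-0.5,0,0.05],"rot":[0,0,0],"gripper":0.8},
  {"offset":[-0.5,0,0.05],"rot":[0,0,0],"gripper":0.8},
])

```text
time_s: 10.3
eef_pos: [577.5, 178.6, 203.8]
ee_rot: [-0.0, -0.017, 1.0, 0.0]
force: [0.5, -0.8, -3.7]
grip_width: 0.148
grip_force: 89.3
```

>>> step_arm([
  {"offset":[-0.15,0,0],"rot":[0,0,0],"gripper":0.8},
  {"offset":[-0.2,0,0],"rot":[0,0,0],"gripper":0.8},
  {"offset":[-0.2,0,0],"rot":[0,0,0],"gripper":0.8},
])

```text
time_s: 10.6
eef_pos: [578.5, 178.8, 203.7]
ee_rot: [-0.002, -0.017, 1.0, -0.0]
force: [-7.9, -0.9, -1.2]
grip_width: 0.149
grip_force: 90.1
```

>>> step_arm([
  {"offset":[0.05,0,0.1],"rot":[0,0,0],"gripper":0.8},
  {"offset":[0.05,0,0.2],"rot":[0,0,0],"gripper":0.8},
  {"offset":[0.05,0,0.3],"rot":[0,0,0],"gripper":0.8},
  {"offset":[0.05,0,0.4],"rot":[0,0,0],"gripper":0.8},
  {"offset":[0.05,0,0.5],"rot":[0,0,0],"gripper":0.8},
])

```text
time_s: 11.1
eef_pos: [578.4, 178.7, 198.8]
ee_rot: [-0.001, -0.017, 1.0, -0.0]
force: [-5.5, 0.1, -1.3]
grip_width: 0.146
grip_force: 90.0
```

>>> step_arm([
  {"offset":[0,0,0.1],"rot":[0,0,0],"gripper":0.8},
  {"offset":[0,0,0.2],"rot":[0,0,0],"gripper":0.8},
  {"offset":[0,0,0.3],"rot":[0,0,0],"gripper":0.8},
])

```text
time_s: 11.4
eef_pos: [578.4, 178.7, 196.3]
ee_rot: [-0.001, -0.017, 1.0, -0.0]
force: [-7.6, -0.9, 2.7]
grip_width: 0.155
grip_force: 90.3
```

>>> step_arm([
  {"offset":[0,0,0.1],"rot":[0,0,0],"gripper":0.8},
  {"offset":[0,0,0.2],"rot":[0,0,0],"gripper":0.8},
  {"offset":[0,0,0.3],"rot":[0,0,0],"gripper":0.8},
])

```text
time_s: 11.7
eef_pos: [578.4, 178.8, 193.4]
ee_rot: [-0.001, -0.017, 1.0, -0.0]
force: [-7.0, -0.1, 2.7]
grip_width: 0.151
grip_force: 90.4
```

>>> step_arm([
  {"offset":[0,0,0.1],"rot":[0,0,0],"gripper":0.8},
  {"offset":[0,0,0.2],"rot":[0,0,0],"gripper":0.8},
  {"offset":[0,0,0.2],"rot":[0,0,0],"gripper":0.8},
])

```text
time_s: 12.0
eef_pos: [578.4, 178.8, 191.2]
ee_rot: [-0.001, -0.017, 1.0, -0.0]
force: [-6.2, -0.0, 1.6]
grip_width: 0.147
grip_force: 90.4
```

>>> step_arm([
  {"offset":[0,0,0.1],"rot":[0,0,0],"gripper":0.8},
  {"offset":[0,0,0.2],"rot":[0,0,0],"gripper":0.8},
  {"offset":[0,0,0.3],"rot":[0,0,0],"gripper":0.8},
  {"offset":[0,0,0.4],"rot":[0,0,0],"gripper":0.8},
])

```text
time_s: 12.4
eef_pos: [578.3, 178.7, 186.8]
ee_rot: [-0.001, -0.017, 1.0, -0.0]
force: [-5.6, -0.4, -2.0]
grip_width: 0.143
grip_force: 90.0
```

>>> step_arm([
  {"offset":[0,0,0.1],"rot":[0,0,0],"gripper":0.8},
  {"offset":[0,0,0.2],"rot":[0,0,0],"gripper":0.8},
  {"offset":[0,0,0.3],"rot":[0,0,0],"gripper":0.8},
])

```text
time_s: 12.7
eef_pos: [578.4, 178.7, 183.7]
ee_rot: [-0.001, -0.017, 1.0, -0.0]
force: [-4.9, -0.4, -1.9]
grip_width: 0.145
grip_force: 90.0
```

>>> step_arm([
  {"offset":[0,0,0.1],"rot":[0,0,0],"gripper":0.8},
  {"offset":[0,0,0.2],"rot":[0,0,0],"gripper":0.8},
  {"offset":[0,0,0.2],"rot":[0,0,0],"gripper":0.8},
])

```text
time_s: 13.0
eef_pos: [578.4, 178.7, 181.6]
ee_rot: [-0.001, -0.017, 1.0, -0.0]
force: [-4.4, 0.0, -2.0]
grip_width: 0.149
grip_force: 90.0
```

>>> step_arm([
  {"offset":[0,0,0.1],"rot":[0,0,0],"gripper":0.8},
  {"offset":[0,0,0.1],"rot":[0,0,0],"gripper":0.8},
])

```text
time_s: 13.2
eef_pos: [578.4, 178.7, 181.1]
ee_rot: [-0.001, -0.016, 1.0, -0.0]
force: [-7.6, -0.9, 0.5]
grip_width: 0.15
grip_force: 90.2
```

>>> step_arm([
  {"offset":[0,0,0.1],"rot":[0,0,0],"gripper":0.8},
  {"offset":[0,0,0.15],"rot":[0,0,0],"gripper":0.8},
  {"offset":[0,0,0.15],"rot":[0,0,0],"gripper":0.8},
])

```text
time_s: 13.5
eef_pos: [578.4, 178.8, 180.9]
ee_rot: [-0.0, -0.017, 1.0, -0.0]
force: [-12.2, -1.0, 11.0]
grip_width: 0.149
grip_force: 92.0
```

>>> step_arm([
  {"offset":[0.03,0,0.1],"rot":[0,0,0],"gripper":0.8},
  {"offset":[0.03,0,0.12],"rot":[0,0,0],"gripper":0.8},
])

```text
time_s: 13.7
eef_pos: [578.3, 178.8, 180.8]
ee_rot: [0.0, -0.017, 1.0, -0.0]
force: [-14.7, -2.7, 19.2]
grip_width: 0.147
grip_force: 93.1
```

>>> step_arm([
  {"offset":[0.03,0,-0.15],"rot":[0,0,0],"gripper":0.8},
  {"offset":[0.03,0,-0.35],"rot":[0,0,0],"gripper":0.8},
  {"offset":[0.03,0,-0.55],"rot":[0,0,0],"gripper":0.8},
  {"offset":[0.03,0,-0.7],"rot":[0,0,0],"gripper":0.8},
  {"offset":[0.03,0,-0.7],"rot":[0,0,0],"gripper":0.8},
])

```text
time_s: 14.2
eef_pos: [578.2, 178.6, 183.6]
ee_rot: [-0.001, -0.017, 1.0, -0.0]
force: [4.5, 1.1, -17.6]
grip_width: 0.152
grip_force: 88.3
```

Locked: it lifts about 2 mm and then resists. Next I lower it, release it and retreat.

>>> step_arm([
  {"offset":[0,0,0.2],"rot":[0,0,0],"gripper":0.8},
  {"offset":[0,0,0.42],"rot":[0,0,0],"gripper":0.8},
  {"offset":[0,0,0.42],"rot":[0,0,0],"gripper":0.8},
  {"offset":[0,0,0.42],"rot":[0,0,0],"gripper":5},
  {"offset":[0,0,0.42],"rot":[0,0,0],"gripper":5},
  {"offset":[0,0,0.42],"rot":[0,0,0],"gripper":5},
  {"offset":[0,0,0.42],"rot":[0,0,0],"gripper":5},
  {"offset":[0,0,0.42],"rot":[0,0,0],"gripper":5},
])

```text
time_s: 15.0
eef_pos: [578.4, 178.6, 181.1]
ee_rot: [0.0, -0.017, 1.0, 0.0]
force: [0.1, -0.3, 0.8]
grip_width: 0.589
grip_force: 0.0
```

>>> step_arm([
  {"offset":[0,0,-3],"rot":[0,0,0],"gripper":5},
  {"offset":[0,0,-7],"rot":[0,0,0],"gripper":5},
  {"offset":[0,0,-11],"rot":[0,0,0],"gripper":5},
  {"offset":[2,0,-15],"rot":[0,0,0],"gripper":5},
  {"offset":[10,-5,-15],"rot":[0,0,0],"gripper":5},
  {"offset":[10,-9,-15],"rot":[0,0,0],"gripper":5},
  {"offset":[15,-14,-15],"rot":[0,0,0],"gripper":5},
  {"offset":[20,-20,-15],"rot":[0,0,0],"gripper":5},
  {"offset":[20,-20,-15],"rot":[0,0,0],"gripper":5},
  {"offset":[20,-20,-15],"rot":[0,0,0],"gripper":5},
  {"offset":[20,-20,-15],"rot":[0,0,0],"gripper":5},
])

```text
time_s: 16.1
eef_pos: [383.9, -29.4, 331.4]
ee_rot: [0.0, -0.015, 1.0, -0.0]
force: [-0.3, 0.3, -0.2]
grip_width: 0.583
grip_force: 0.0
```

```bash
python3 -c "
from h import *
o=[]
for n,(y0,y1,x0,x1) in dict(side=(175,260,170,270),top=(140,225,170,270)).items():
    m=np.mean([capture(n)['color'] for _ in range(4)],0)[:,:,::-1]
    o.append(cv2.resize(np.clip(m[y0:y1,x0:x1]*1.5,0,255).astype(np.uint8),None,fx=4,fy=4,interpolation=2))
cv2.imwrite('pics/end.png',np.hstack(o)); print(sense()['force'])
"
```

```text
[-0.26696671  0.18728873 -0.13921508]
```

View pics/end.png

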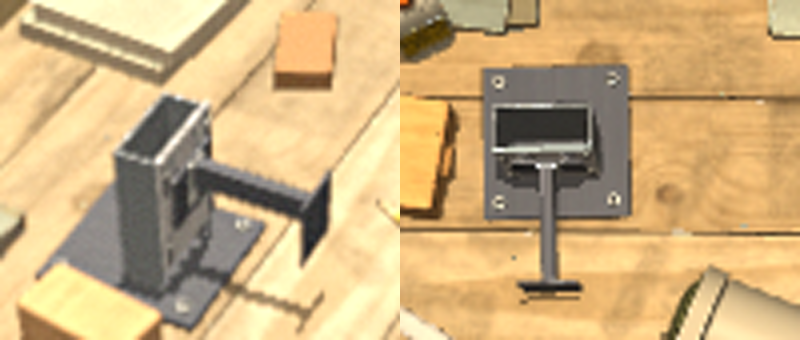

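The picture shows the holder hanging level and square on the upright, with its back plate flat at about (190,190) on the left and its arm at (547,220) on the right. The gripper is clear of it.

```bash
python3 -c "
from rig import *
print(finish_job())"
```

```text
the job is handed in; nothing more can be done
None
```

The holder hangs on the upright, pushed down to its stop; a gentle upward pull met the catch after about 2 mm. It is released with the arm clear, and the job was handed in at about 16 s; no verdict came back.

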